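Feel which tin holds the test weight and put it on the scale

TASK

To check the canteen scale: one of the two identical tall square tins holds an iron test weight, the other is empty, and only lifting tells which. Stand the heavy tin upright in the middle of the scale's pan and the empty one upright on the wooden tray, setting down gently so that the pan is never driven down to its stop.

Things in the scene. Friction and masses are not known exactly. Their poses are not given: they have to be found in the camera images.
- tin_a_mid (a point): one of two identical closed square tins, dark metal, brass lid plate: 60 x 60 mm, 96 mm tall (straight-sided up to 92 mm), upright on the table. Point: its centre, 48 mm above its underside; x, y square to its faces (grip either pair), z up. It may be the loaded tin (0.48 to 0.6 kg) or the empty one (0.15 kg): only its weight, felt when lifted clear, tells
- tin_b_mid (a point): one of two identical closed square tins, dark metal, brass lid plate: 60 x 60 mm, 96 mm tall (straight-sided up to 92 mm), upright on the table. Point: its centre, 48 mm above its underside; x, y square to its faces (grip either pair), z up. It may be the loaded tin (0.48 to 0.6 kg) or the empty one (0.15 kg): only its weight, felt when lifted clear, tells
- pan_top (a point): centre of the upper face of the scale's flat square steel pan, 180 x 180 mm, no rim, 90 mm above the table when empty, on a fixed pale green counter scale (body 200 x 200 mm, sloping dial on the side away from the robot). x, y along the pan's sides, z up. Scale and tray may change sides
- pan (a joint): how far the pan is pressed down, m: 0 empty, 0.025 at its stop. It is a spring of 0.7 N per mm: the empty tin sinks it about 2 mm, the loaded tin 7 to 9 mm
- tray_in (a point): centre of the inner floor of the fixed dark wooden tray, outside 240 mm (its x) by 220 mm (its y), walls 5 mm thick, floor 5 mm and rim 16 mm above the table. A glass tumbler (56 mm wide, 60 mm tall) stands in its +x, +y corner, 75 mm along x and 65 mm along y from this point; the rest is free

How it is judged:
By the outcome, as a careful person would: the job done as asked, in the order asked, and still so for the second after the job is handed in, with the robot touching nothing.
It also fails if it takes over 59 s, if anything falls off the work surface, if the arm or the gripper's body presses on something with over 40 N, if the wrist force passes 120 N, or if a joint passes its speed limit or range.

ROBOT

A 6-joint arm with a two-finger parallel gripper is mounted at the origin on the work surface. World frame = base frame: x ahead of the robot, y to its left, z up, the work surface at z = 0. Lengths are in m, angles in rad, forces in N, time in s.
With the tool pointing down it reaches from about 0.325 to 0.775 m from the base axis. Payload 5.5 kg.
Tool frame: the origin (TCP) lies where the fingers leave the gripper's body, on its centre line; the fingertips stand 73 mm ahead of it and the grasp point (between the pads) lies 54 mm ahead of it (bot.nose_length is the distance from the TCP to the fingertips, in m); z points along the fingers, y is the line along which they close (so a half turn about z gives the same grasp; the last joint's range is limited). The gripper opens to 85 mm and grips with 20 to 120 N. Pads are 22 mm wide; open, the fingers measure 114 mm over their backs; the gripper's body (76 mm by 85 mm) begins 54 mm behind the grasp point. The pads swing forward as they close: fully open they stand 13 mm farther back than shut.
Start: joints at [-1.266, 0.091, 1.231, -0, 1.82, -0.057], TCP at [0.212, -0.561, 0.304] pointing down, gripper open.
Joint ranges: [-2.87, 2.87], [-0.86, 2.18], [0.17, 2.46], [-1.51, 4.65], [0.06, 2.69], [-2.65, 2.65]. Speed limits (rad/s): [2.57, 2.57, 3.01, 3.14, 3.14, 3.14].

INTERFACE

Orientations are given as a 3x3 rotation matrix whose columns are the frame's x, y, z axes.
In Python, from cell import bot, effector, cams gives the robot as it stands. The module is installed in compiled form; this text tells all that it offers. Calls block until the motion is done:
- bot.reach(position, orientation): joint-space move of the TCP to a pose.
- bot.move_l(position, frame=None, vel=0.15, stop_force=None): straight line of the TCP; frame=None keeps the orientation; vel is the mean speed in m/s. With stop_force (N) it stops when the force on the tool has changed by that much, and returns True; else False.
- bot.move_j(angles): joint-space move.
- effector.ungrasp() and effector.grasp(grasp_force=None): open the fingers fully, or close them until they stop; grasp_force is the grip in N (None keeps the last).
- bot.pause(seconds).
- bot.solve_ik(position, orientation): joint angles nearest the present ones, or None.
- cams.capture(name): name is "scene" or "top" or "wrist"; returns the picture (420x560x3 uint8, blue, green, red); there is no depth.
- cams.camera_params(name): a dict with "intrinsics" (3x3 intrinsics, pixels), "R" (3x3) and "t" (3): a world point X has camera coordinates R X + t. Camera axes: x right, y down, z forward; pixel columns grow to the right and rows downward; lengths in m; the calibration is good to about 2 mm. A picture is of the moment at which its call begins: read the wrist's pose just before it. camera_params takes no time and is no camera call; for the wrist camera it gives the pose at the moment of the call.
A pose or a line that the arm cannot do raises bot.IKError and nothing moves.
- bot.close_job(): hands the job in; it is judged then, once.
Readings, each from a call of its own:
- bot.current_time_s(): time.
- bot.current_q(): joint angles.
- bot.current_qvel(): joint speeds.
- bot.current_joint_efforts(): joint torques, N m.
- bot.current_ee_pos(): TCP position.
- bot.current_eef_rot(): TCP orientation.
- bot.current_force(): force on the tool from outside, world axes, zero at the start.
- bot.current_torque(): the same for the moment, N m.
- bot.current_gripper_width(): finger opening in m.
- bot.current_grasp_force(): force on a finger pad.
Only numpy, scipy, OpenCV 4.12 (cv2) and the standard library are available. Lean on these libraries where they do the work, as an engineer would, in place of code of your own. Each camera call takes 0.05 s, during which the arm holds its last target. There are 200 camera calls.

## Working session

There is one attempt and no reset: what is moved stays moved. The work goes in short steps, each a Python script; the robot and the scene stay as the last script left them, time stands still between calls to the robot, and variables do not carry over. Pictures are saved under pics/ and viewed, at most 10 in all, crops included, and the job is handed in when it is done.

```bash
mkdir -p pics
python3 - <<'E'
from cell import bot,effector,cams
import cv2,numpy as np
for n in("top","scene"):
    cv2.imwrite(f"pics/{n}0.png",cams.capture(n))
    p=cams.camera_params(n);print(n,p["intrinsics"].round(1).tolist(),p["R"].round(3).tolist(),p["t"].round(3).tolist())
print(bot.current_time_s())
E
```

```text
top [[421.1, 0.0, 275.5], [0.0, 421.1, 207.0], [0.0, 0.0, 1.0]] [[-0.016, -1.0, 0.014], [-0.986, 0.014, -0.168], [0.168, -0.016, -0.986]] [-0.008, 0.536, 0.982]
scene [[408.2, 0.0, 270.7], [0.0, 408.2, 202.4], [0.0, 0.0, 1.0]] [[-0.684, 0.73, 0.009], [0.54, 0.514, -0.666], [-0.491, -0.451, -0.745]] [0.379, -0.231, 1.13]
0.1
```

View pics/top0.png

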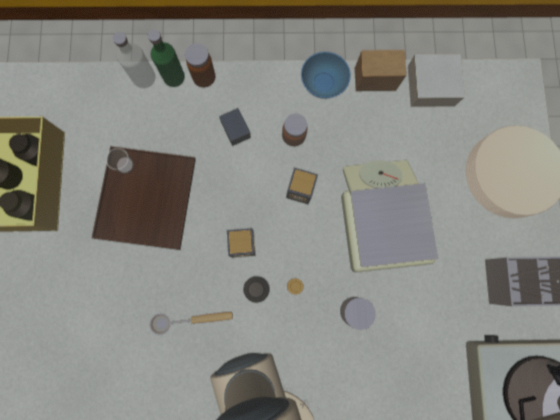

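View pics/scene0.png

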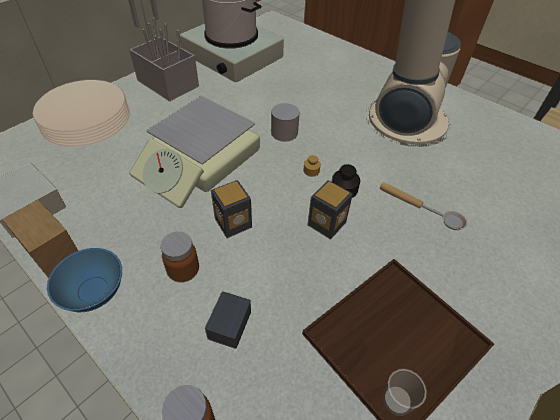

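Top picture: tins at about (302,184) and (240,241), the tray around (145,198) with the tumbler at (120,160), and the pan around (393,225). The arm's base is at the bottom. Next I'll get the corners by colour segmentation.

```bash
cat > h.py <<'E'
from cell import bot,effector,cams
import cv2,numpy as np
def topt(px,z,n="top",p=None):
    p=p or cams.camera_params(n);K,R,t=p["intrinsics"],p["R"],p["t"]
    d=R.T@np.linalg.inv(K)@np.array([px[0],px[1],1.]);c=-R.T@t
    return c+d*(z-c[2])/d[2]
def down(yaw): # tool z down, tool y axis at angle yaw in world xy
    y=np.array([np.cos(yaw),np.sin(yaw),0]);z=np.array([0,0,-1.]);return np.column_stack([np.cross(y,z),y,z])
def blob(mask,seed):
    mask=cv2.morphologyEx(mask.astype(np.uint8),cv2.MORPH_OPEN,np.ones((3,3)))
    n,l,s,c=cv2.connectedComponentsWithStats(mask)
    i=1+np.argmin(np.linalg.norm(c[1:]-seed,axis=1)+1e3*(s[1:,4]<60))
    cs,_=cv2.findContours((l==i).astype(np.uint8),cv2.RETR_EXTERNAL,cv2.CHAIN_APPROX_NONE)
    return max(cs,key=cv2.contourArea)
def rect(cnt,z,n="top",p=None):
    w=np.array([topt(q,z,n,p)[:2] for q in cnt[:,0,:]])
    (cx,cy),(a,b),ang=cv2.minAreaRect((w*1000).astype(np.float32))
    return np.array([cx,cy])/1000,(round(a,1),round(b,1)),ang
E
python3 - <<'E'
from h import *
im=cv2.imread("pics/top0.png");hsv=cv2.cvtColor(im,cv2.COLOR_BGR2HSV)
for x,y in((302,184),(240,241),(393,225),(145,198)):print(im[y,x],hsv[y,x])
H,S,V=cv2.split(hsv)
br=(H>8)&(H<28)&(S>110)&(V>110)
for s in((302,184),(240,241)): print(rect(blob(br,s),.096))
print("pan",rect(blob((abs(hsv.astype(int)-hsv[225,393])<[12,30,22]).all(2),(393,225)),.09))
print("tray",rect(blob((V<95)&(S>70),(145,198)),.016))
print("gl",topt((125,167),.005))
big=cv2.resize(im[130:280,80:450],None,fx=2.1,fy=2.1,interpolation=cv2.INTER_CUBIC);cv2.imwrite("pics/c.png",big)
E
```

```text
[ 74 119 142] [ 20 122 142]
[ 77 120 142] [ 20 117 142]
[142 134 133] [117  16 142]
[39 50 67] [ 12 107  67]
(array([ 0.58641541, -0.07968863]), (46.1, 45.7), 72.05429077148438)
(array([0.44991473, 0.06690154]), (45.8, 45.6), 0.10358846187591553)
pan (array([ 0.484849  , -0.28941702]), (175.2, 177.2), 5.215075492858887)
tray (array([0.57192047, 0.31286145]), (216.0, 232.9), 81.763916015625)
gl [0.65266713 0.36763063 0.005     ]
```

View pics/c.png

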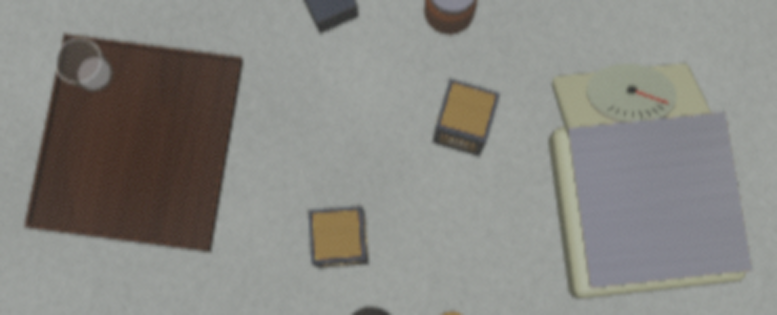

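Both lids measure the same 46 x 46 mm. The pan (177 mm) and tray (233 x 216 mm) come within a few mm of their given sizes, and the tumbler is in the tray's far-left corner as described. I'll lift tin A first to feel its weight.

```bash
cat >> h.py <<'E'
A=(0.586,-0.080,np.radians(72.05)); B=(0.450,0.067,np.radians(90.1))
PAN=(0.485,-0.289,np.radians(95.2)); TRAY=(0.572,0.313,np.radians(81.8))
def best(pos,yaw):
    q0=bot.current_q();c=[]
    for k in range(-2,2):
        R=down(yaw+k*np.pi/2);q=bot.solve_ik(pos,R)
        if q is not None:c.append((np.abs(np.array(q)-q0).max(),k,R))
    return min(c,key=lambda e:e[:2])[2]
def lift(T,zc=.24):
    p=np.array([T[0],T[1],zc]);R=best(p,T[2])
    bot.reach(p,R);print("over",bot.current_time_s())
    bot.move_l([T[0],T[1],.114],vel=.15,stop_force=15)
    bot.pause(.1)
    f0=bot.current_force()[2]
    effector.grasp(60);w=bot.current_gripper_width()
    bot.move_l([T[0],T[1],.16],vel=.12);bot.pause(.3)
    f=bot.current_force()[2];print("width",w,"f0",f0,"f",f,"z",bot.current_ee_pos(),"t",bot.current_time_s())
    return f-f0
E
python3 - <<'E'
from h import *
print(lift(A))
cv2.imwrite("pics/l.png",cams.capture("scene"))
E
```

```text
over 2.2917
width 0.059421438134496164 f0 0.550606180371952 f -5.314761616256753 z [ 0.58565164 -0.07992397  0.15895872] t 4.575
-5.865367796628705
```

View pics/l.png

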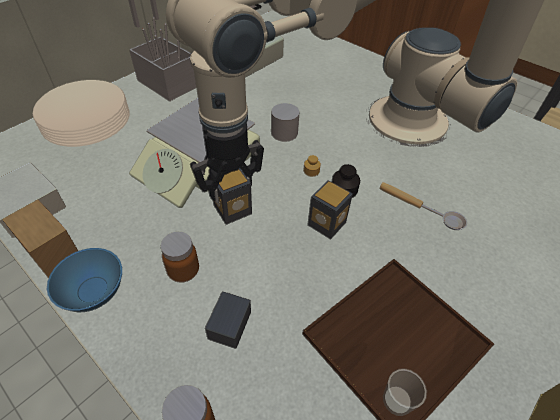

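The scene view shows tin A held upright at about (235,195). It pulls 5.9 N (0.6 kg), so it is the loaded tin and goes to the pan.

Run:
```python
from h import *
bot.move_l([A[0],A[1],.27],vel=.2)
p=np.array([PAN[0],PAN[1],.27]);R=best(p,PAN[2]);bot.reach(p,R)
bot.move_l([p[0],p[1],.215],vel=.1);bot.pause(.2);f0=bot.current_force()[2]
z=.209
while z>.190:
    bot.move_l([p[0],p[1],z],vel=.02)
    f=bot.current_force()[2]-f0;print(round(z,4),round(f,2),bot.current_ee_pos()[2].round(4))
    if f>5.0:break
    z-=.0025
print(bot.current_ee_pos(),bot.current_time_s())
cv2.imwrite("pics/p.png",cams.capture("scene"))
```

```text
0.209 -0.59 0.2087
0.2065 -0.36 0.2063
0.204 0.33 0.204
0.2015 2.1 0.2017
0.199 3.96 0.1992
0.1965 5.16 0.1968
[ 0.48511186 -0.28907095  0.19678541] 8.975
```

View pics/p.png

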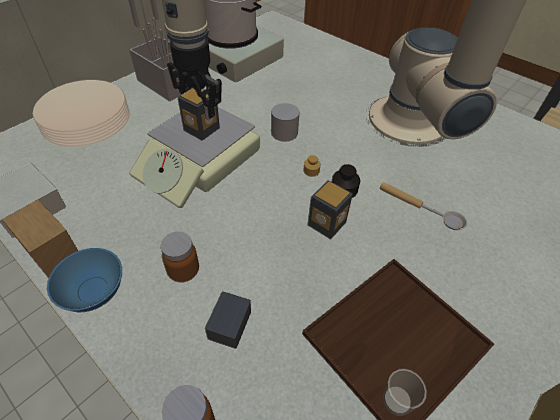

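The tin stands on the pan at about (200,115), and the pan carries most of its weight (5.2 of 5.9 N). I'll release it, back off, then take tin B to the tray.

Run:
```python
from h import *
effector.ungrasp();bot.pause(.2)
bot.move_l([PAN[0],PAN[1],.33],vel=.12)
im=cams.capture("wrist");print(bot.current_time_s())
w=lift(B,.33);print("B",w)
if w>-3:
    bot.move_l([B[0],B[1],.22],vel=.15)
    c,s=np.cos(TRAY[2]-np.pi/2),np.sin(TRAY[2]-np.pi/2)
    g=np.array([TRAY[0],TRAY[1]])+np.array([[c,-s],[s,c]])@[-.03,-.03]
    p=np.array([*g,.22]);R=best(p,TRAY[2]);bot.reach(p,R)
    bot.move_l([*g,.13],vel=.12);bot.pause(.1)
    print("stop",bot.move_l([*g,.112],vel=.02,stop_force=1.2),bot.current_ee_pos(),bot.current_time_s())
    effector.ungrasp();bot.pause(.2);bot.move_l([*g,.25],vel=.12)
    bot.reach([.40,.0,.35],R)
print(bot.current_time_s())
a=cams.capture("top")
cv2.imwrite("pics/f.png",a);cv2.imwrite("pics/w.png",im);cv2.imwrite("pics/g.png",cams.capture("scene"))
```

```text
10.925
over 12.2667
width 0.06025013417128063 f0 0.17683285050628406 f -0.9526220599615242 z [0.44967663 0.06697626 0.1591276 ] t 15.15
B -1.1294549104678082
stop True [0.53794211 0.28761533 0.11982086] 18.2167
21.3
```

View pics/f.png

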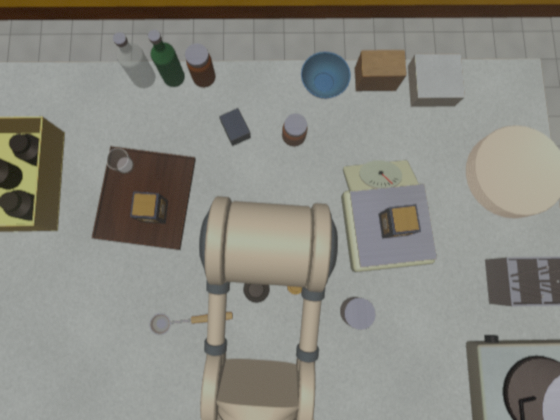

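View pics/g.png

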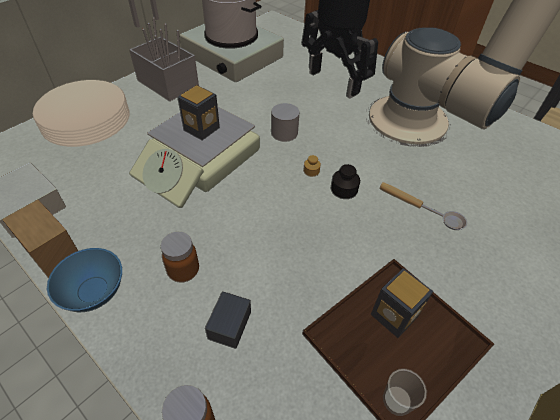

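Both tins look upright: one on the pan with its lid at about (404,220), the other on the tray at about (145,205). I'll check the numbers before handing in.

Run:
```python
from h import *
im=cams.capture("top");H,S,V=cv2.split(cv2.cvtColor(im,cv2.COLOR_BGR2HSV))
br=(H>8)&(H<28)&(S>105)&(V>105)
a=rect(blob(br,(404,220)),.178);b=rect(blob(br,(145,205)),.101);print(a,b)
if np.linalg.norm(a[0]-PAN[:2])<.012 and np.linalg.norm(b[0]-[.538,.288])<.015: print(bot.close_job())
```

```text
(array([ 0.48494342, -0.28800934]), (47.3, 48.4), 5.462272644042969) (array([0.53711737, 0.28773108]), (49.0, 48.2), 84.80736541748047)
the job is handed in; nothing more can be done
None
```

The loaded tin (about 0.6 kg by lift) stands upright about 1 mm from the measured middle of the scale's pan, set down gently, the empty one stands upright on the tray clear of the tumbler, and the job was handed in at about 21 s.

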